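# Dispense one specimen stub and slide it to the green mark

## Task

Press the blue plunger of the stub dispenser all the way down once and let it spring back up, so that a single aluminium stub comes out of the slot. Then push that stub across the bench with the fingertips, without lifting it, until it lies flat and wholly on the round green mark. Leave the other stubs in the dispenser, do not disturb the bottle, slide box, brass weight and crucible, and take the hand away.

Things in the scene. Friction and masses are not known exactly. Their poses are not given: they have to be found in the camera images.
- dispenser: Fixed bench dispenser; origin on the bench (z = 0) under the magazine axis, x points out of the delivery slot, z up. Magazine: clear upright tube, 42 mm square, 56 mm high, open on top, with four stacked stubs standing on the bench itself. Behind it the beige drive housing (x = -21 to -91 mm, 56 mm wide, 58 mm high) carries the plunger; 6 mm high feet reach 42 mm to either side of it.
- slot (a point): Middle of the foot of the delivery slot, on the bench at the outer face of the magazine's front wall, 21 mm in front of the magazine axis. The slot is 34 mm wide and 13.5 mm high; it lets one stub pass. Its axes are the dispenser's. After a full press the stub lies in front of it, its centre about 40 mm from the magazine axis (a little further if pressed fast).
- plunger_top (a point): Centre of the flat top of the blue plunger knob (a disc 36 mm across, 11 mm thick), over the drive housing: 55 mm behind the magazine axis (x = -55 mm in the dispenser's frame), 92 mm above the bench when up, 72 mm when fully down.
- plunger (a joint): Plunger travel in m: 0 up, 0.020 fully down, vertical. A spring lifts it again when let go. It takes about 2.5 N to start and 4 to 7 N near the bottom, where it stops hard. A pusher inside moves forward twice as far: a full stroke puts the lowest stub right out of the slot. As the plunger rises the pusher returns and the next stub drops; any second press starts to push that one out.
- stub1: The lowest stub in the magazine, the one that comes out: a plain pale aluminium disc 32 mm in diameter, 10 mm thick, about 20 to 30 g. Origin at the centre of its underside, z along its axis. It slides on the bench when pushed.
- stub2: An identical stub, number 2 from the bottom of the magazine at the start; stays in the dispenser. Origin at the centre of its underside.
- stub3: An identical stub, number 3 from the bottom of the magazine at the start; stays in the dispenser. Origin at the centre of its underside.
- stub4: An identical stub, number 4 from the bottom of the magazine at the start; stays in the dispenser. Origin at the centre of its underside.
- green_mark: Green round mark stuck flat on the bench, 100 mm in diameter, under 1 mm thick, no edge to catch on; the stub's destination. Origin at its centre. It lies to the left or right of the dispenser's front, its centre 125 to 165 mm to the side and 35 to 75 mm in front of the magazine axis.
- orange_mark: Orange round mark of the same size on the other side of the dispenser; not wanted. Origin at its centre.
- bottle: Amber bottle, 56 mm in diameter, 125 mm tall, standing; leave alone. Origin at the centre of its underside.
- slide_box: Blue box for microscope slides, 85 x 65 x 34 mm; leave alone. Origin at the centre of its underside.
- weight: Brass weight with a knob, 32 mm in diameter, 45 mm tall, in front of the dispenser; leave alone. Origin at the centre of its underside.
- crucible: Small white open crucible, 44 mm in diameter, 36 mm tall, beside the drive housing; leave alone. Origin at the centre of its underside.
There are look-alikes about, which are no part of the job. Of the things like the dispenser, leave any that is pink; of the rest the larger one is meant.

How it is judged (in metres and radians):
On the way, in this order (a step that is already met when the one before it is completed fails the run):
1. the plunger is pressed right down and the stub is out of the slot (value of joint plunger above 0.0175 m and x of stub1 in the frame of dispenser above 0.032 m), for 0.02 s.
2. the plunger has sprung back up with the stub out on the bench (value of joint plunger below 0.003 m and x of stub1 in the frame of dispenser above 0.032 m), for 0.05 s.
At the end, for the whole second after the job is handed in: The first stub lies flat and still with its centre within 35 mm of the green mark's centre (wholly on it), the plunger is up, the other three stubs are in the magazine and the bystanders are within 15 mm of where they stood (horizontal distance between stub1 and green_mark below 0.035 m and height (world z) of stub1 below 0.003 m and angle between stub1's own z axis and vertical below 0.1 rad and linear speed of stub1 below 0.01 m/s and value of joint plunger below 0.003 m and horizontal distance between each of stub2, stub3, stub4 and dispenser below 0.007 m and distance of each of bottle, slide_box, weight, crucible from where it was at the start of the episode below 0.015 m); the robot touches nothing.
It fails at once if the stub is lifted or tipped up off the bench instead of pushed (height (world z) of stub1 above 0.008 m or angle between stub1's own z axis and vertical above 0.5 rad).
It fails at once if the plunger is pressed again, or another stub leaves its place in the magazine (horizontal distance between any of stub2, stub3, stub4 and dispenser above 0.007 m or height (world z) of stub2 above 0.018 m or height (world z) of stub3 above 0.028 m or height (world z) of stub4 above 0.038 m).
It fails at once if the bottle, slide box, brass weight or crucible is disturbed (distance of any of bottle, slide_box, weight, crucible from where it was at the start of the episode above 0.015 m).
It also fails if it takes over 54 s, if anything falls off the work surface, if the arm or the gripper's body presses on something with over 40 N, if the wrist force passes 120 N, or if a joint passes its speed limit or range.

## Robot

A 6-joint arm with a two-finger parallel gripper is mounted at the origin on the work surface. World frame = base frame: x ahead of the robot, y to its left, z up, the work surface at z = 0. Lengths are in mm, angles in rad, forces in N, time in s.
With the tool pointing down it reaches from about 350 to 975 mm from the base axis. Payload 7.1 kg.
Tool frame: the origin (TCP) lies at the very end of the fingers, on their centre line; the grasp point (between the pads) lies arm.grasp_offset behind it (arm.grasp_offset is the distance from the TCP to the grasp point, in mm); z points along the fingers, y is the direction in which the jaws open and shut (so a half turn about z gives the same grasp; the last joint's range is limited). The gripper opens to 88 mm and grips with 3 to 60 N. Pads are 20 mm wide; open, the fingers measure 115 mm over their backs; the gripper's body (75 mm by 178 mm) begins 61 mm behind the grasp point.
Start: joints at [-1.253, 0.423, 1.63, -0, 1.089, -0.019], TCP at [206.56, -589.862, 222.675] pointing down, gripper open.
Joint ranges: [-3, 3], [-0.9, 2.11], [0.09, 2.58], [-1.31, 4.45], [0.11, 2.69], [-2.54, 2.54]. Speed limits (rad/s): [2.39, 2.39, 3.01, 3.14, 3.14, 3.14].

## Interface

Orientations are given as a rotation vector (axis times angle).
In Python, from cell import arm gives the robot as it stands.
- The arm moves only by the tool move_arm, never from a script. Its argument "targets" is a list of rows, each an object with "hand": the opening, from 0 (shut) to 1 (fully open); "translation": the shift along the tool's x, y, z in mm, a list of three; "twist": the turn, a rotation vector about the tool's x, y, z in rad, a list of three. In form: [{"hand": hand, "translation": [dx, dy, dz], "twist": [rx, ry, rz]}, ...]. A call has 1 to 12 rows; each row shifts and turns the commanded pose from where the row before left it, along the tool's axes as they then stand; what a row does not reach is not made up. A row lasts 1/12 s, in which the tool goes at most 41.7 mm and 7.16 degrees, less where a joint would pass 70% of its speed; a pose out of reach is approached as far as the arm can. A call is refused whole if a number of a shift passes 41.7 or a number of a turn 0.125, either way. A call with a gripper value outside its range is refused whole. The fingers move at their own pace and stop on an object; "squeeze" is the grip in N (left out, the last holds). Time passes only in rows, so rows that do not move let the fingers close. It gives the time, the measured TCP pose, the force and the opening at its end, in the units of the state.
- arm.get_state(): the state, without advancing time (a new reading comes with each control period).
- arm.grab_frame(name): name is "scene" or "side" or "wrist"; returns a dict with "color" (400x640x3 uint8, red, green, blue), "z_map" (400x640 float32, mm along the optical axis (not along the pixel's ray), 0 where there is no reading), "fx", "fy", "cx", "cy" (pixels), "camera_from_world" (4x4, takes a point from world to camera coordinates). Camera axes: x right, y down, z forward; pixel columns grow to the right and rows downward; lengths in mm; the calibration is good to about 2 mm. A picture is of the moment at which its call begins.
- arm.hand_in(): hands the job in, once; it reports no verdict.
The state is a dict: "time_s": time; "joint_pos": joint angles; "joint_velocities": joint speeds; "joint_efforts": joint torques, N m; "tool_pos": TCP position; "eef_rot": TCP orientation; "wrist_force": force on the tool from outside, world axes, zero at the start; "ft_torque": the same for the moment, N m; "width": finger opening in mm.
Only numpy, scipy, OpenCV 4.12 (cv2) and the standard library are available. Lean on these libraries where they do the work, as an engineer would, in place of code of your own. Each camera call takes 0.05 s, during which the arm holds its last target.

## Working session

There is one attempt and no reset: what is moved stays moved. The work goes in short steps, Python scripts to look and compute and a tool call to move; the robot and the scene stay as the last step left them, time stands still between calls to the robot, and variables do not carry over. Pictures are saved under pics/ and viewed, and the job is handed in when it is done.

Besides the shell and the picture viewer there is one more tool, called after "Call:" by a JSON object that holds its "name" and its "arguments". move_arm: Moves the arm, as the interface text tells. Its arguments: {"type":"object","properties":{"targets":{"type":"array","items":{"type":"object","properties":{"hand":{"type":"number"},"translation":{"type":"array","items":{"type":"number"}},"twist":{"type":"array","items":{"type":"number"}}}}},"squeeze":{"type":"number"}},"required":["targets"]}

```bash
mkdir -p pics; ls; cat > h.py <<'E'
import numpy as np, cv2
from cell import arm
def shot(n,f):
    g=arm.grab_frame(n); cv2.imwrite(f'pics/{f}.png',g['color'][:,:,::-1]); np.savez(f'{f}.npz',**g); return g
def world(g,u,v,z=None):
    T=np.linalg.inv(g['camera_from_world'])
    r=np.array([(u-g['cx'])/g['fx'],(v-g['cy'])/g['fy'],1.])
    if z is None:
        d=float(g['z_map'][int(round(v)),int(round(u))]); return T[:3,:3]@(r*d)+T[:3,3]
    w=T[:3,:3]@r; o=T[:3,3]; return o+w*(z-o[2])/w[2]
E
python3 - <<'E'
from h import *
shot('scene','s0');shot('side','d0');shot('wrist','w0')
s=arm.get_state();print(s, arm.grasp_offset)
E
```

```text
pics
{'time_s': 0.15, 'joint_pos': array([-1.25298431e+00,  4.23642543e-01,  1.63048760e+00,  4.31309906e-05,
        1.08859942e+00, -1.89925041e-02]), 'joint_velocities': array([ 1.78640180e-03, -7.63025391e-04, -4.04931997e-03,  2.04299716e-03,
       -4.43302547e-05, -7.06192255e-04]), 'joint_efforts': array([-4.34862550e-04, -5.44982564e+01, -2.73920596e+01,  6.43696846e-02,
        2.04563228e-02, -8.07514652e-05]), 'tool_pos': array([ 206.45439847, -589.47253193,  222.10503135]), 'eef_rot': array([-3.09604242e+00, -5.26333874e-01,  2.06420782e-04]), 'wrist_force': array([ 0.20517061, -0.41510311, -0.57791831]), 'ft_torque': array([0.00272171, 0.02549764, 0.01883758]), 'width': 88.01927998748971} 18.700000000000003
```

View pics/s0.png

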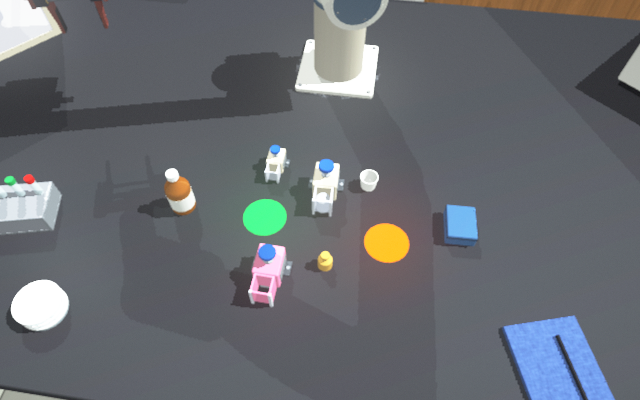

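View pics/d0.png

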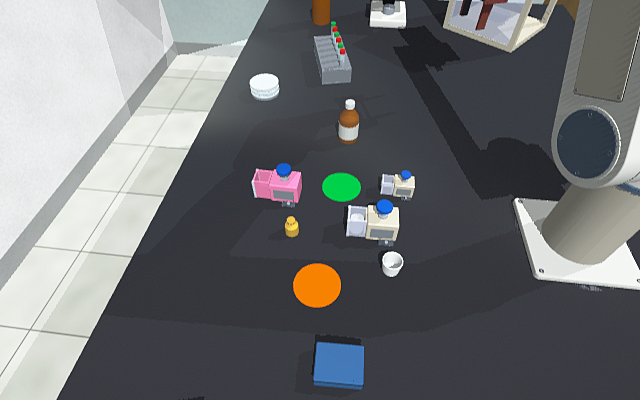

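View pics/w0.png

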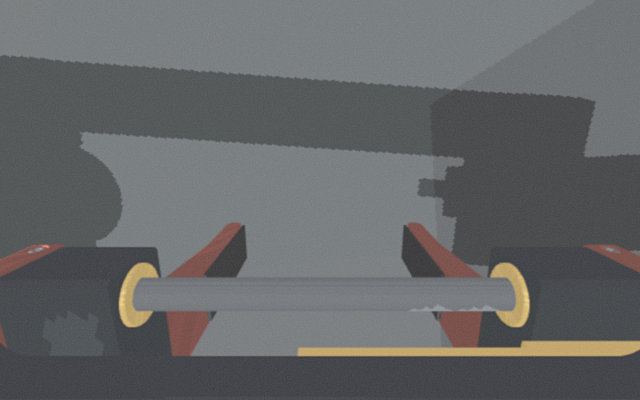

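The scene view shows the target (larger beige) dispenser at about (325,188), its plunger at (326,166), and the green mark at (265,217). The orange mark is at (387,243), the brass weight at (325,262), the crucible at (369,181), the small beige look-alike at (275,163) and the pink one at (268,270).

```bash
python3 - <<'E'
from h import *
for f,(a,b,c,d) in {'s0':(230,130,390,290),'d0':(230,150,430,320)}.items():
    g=dict(np.load(f+'.npz')); im=g['color'][b:d,a:c,::-1]
    cv2.imwrite(f'pics/{f}c.png',cv2.resize(im,None,fx=3.5,fy=3.5,interpolation=cv2.INTER_CUBIC))
    h=cv2.cvtColor(g['color'],cv2.COLOR_RGB2HSV)
    for nm,lo,hi in [('green',(45,120,80),(80,255,255)),('orange',(10,200,150),(18,255,255)),('blue',(102,180,90),(118,255,255)),('brass',(19,120,100),(28,255,255))]:
        n,l,st,ce=cv2.connectedComponentsWithStats(cv2.inRange(h,lo,hi))
        for i in range(1,n):
            if st[i,4]>40:
                m=l==i; v,u=np.nonzero(m)
                P=np.array([world(g,x,y) for x,y in zip(u,v) if g['z_map'][y,x]>0])
                z0=np.percentile(P[:,2],80) if nm=='blue' else 0
                Q=P[abs(P[:,2]-z0)<4] if nm=='blue' else P
                print(f,nm,ce[i].round(1),st[i],'centroid ray z0',world(g,*ce[i],0).round(1),'med',np.median(Q,0).round(1),'mid',((Q.min(0)+Q.max(0))/2).round(1),'ext',np.ptp(Q,axis=0).round(1))
E
```

```text
s0 green [  9.5 180. ] [  4 176  12   9  81] centroid ray z0 [ 519.8 -743.1    0. ] med [ 588.1 -645.5  108.2] mid [ 552.2 -695.2   57.2] ext [ 87.6 114.  112. ]
s0 green [264.3 216.9] [ 243  199   44   37 1284] centroid ray z0 [ 533.3 -106.1    0. ] med [ 534.1 -105.9    1.2] mid [ 532.  -106.2    0.7] ext [100.7 101.7  12.3]
s0 brass [386.2 242.6] [ 365  224   44   38 1312] centroid ray z0 [559.9 176.4   0. ] med [560.5 176.3   1. ] mid [559.8 176.3   1.5] ext [97.6 96.5 12.5]
s0 brass [323.7 263.5] [318 254  15  17 148] centroid ray z0 [632.  46.   0.] med [644.4  46.9  24.7] mid [636.4  48.5  22.9] ext [27.8 29.  51.1]
d0 green [340.9 186.8] [322 173  39  29 903] centroid ray z0 [ 530.7 -102.4    0. ] med [ 5.306e+02 -1.028e+02 -5.000e-01] mid [ 531.  -104.1   -0.6] ext [ 99.  102.8   8.9]
d0 orange [316.6 285. ] [ 293  264   48   43 1655] centroid ray z0 [557.2 180.    0. ] med [ 5.573e+02  1.801e+02 -2.000e-01] mid [ 5.579e+02  1.780e+02 -2.000e-01] ext [99.5 99.3  8.4]
d0 blue [283.3 168.9] [276 163  15  13 154] centroid ray z0 [ 690.  -148.9    0. ] med [666.  -59.9  90.6] mid [666.8 -61.7  90.6] ext [34.6 35.1  5.6]
d0 blue [405.5 174.1] [401 170  10   9  66] centroid ray z0 [ 365.  -168.2    0. ] med [ 377.  -103.3   63.2] mid [ 377.5 -104.    62.8] ext [22.2 24.1  4.8]
d0 blue [384.3 206.2] [376 199  17  15 191] centroid ray z0 [419.8 -50.7   0. ] med [431.2  26.3  90.7] mid [431.1  24.3  90.9] ext [33.7 35.3  6. ]
d0 brass [291.3 226.7] [285 216  14  21 234] centroid ray z0 [635.3  38.4   0. ] med [630.2  58.1  25.3] mid [633.5  36.3  20.8] ext [34.5 63.1 49.4]
```

```bash
sleep 0; ls pics
```

```text
d0.png
d0c.png
s0.png
s0c.png
w0.png
```

View pics/s0c.png

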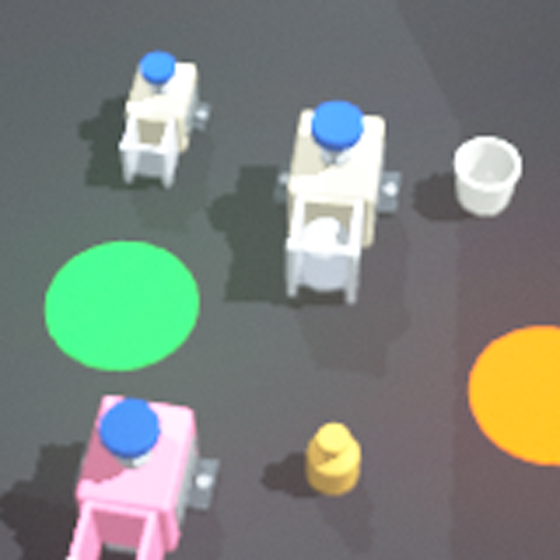

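View pics/d0c.png

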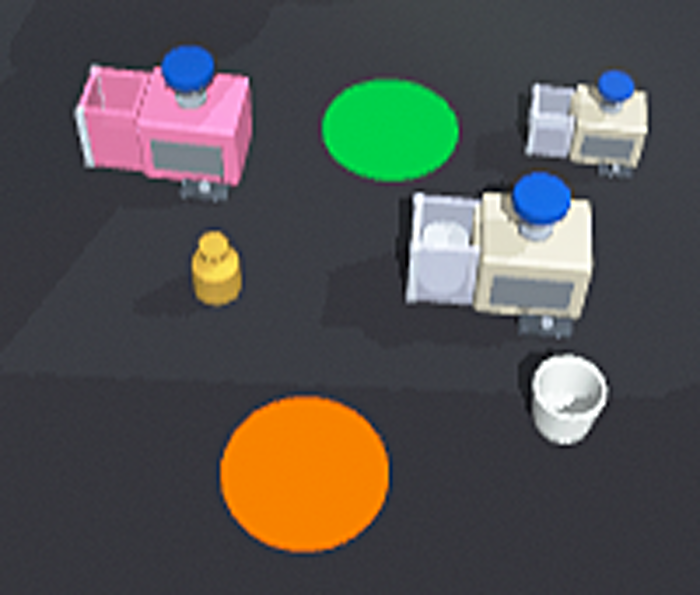

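```bash
cat >> h.py <<'E'
def cloud(g):
    T=np.linalg.inv(g['camera_from_world']); v,u=np.mgrid[0:400,0:640]; d=g['z_map']
    P=np.stack([(u-g['cx'])/g['fx']*d,(v-g['cy'])/g['fy']*d,d],-1)@T[:3,:3].T+T[:3,3]
    P[d<=0]=np.nan; return P
E
python3 - <<'E'
from h import *
for f in ['s0','d0']:
    g=dict(np.load(f+'.npz')); P=cloud(g); 
    R=(P[...,0]>385)&(P[...,0]<530)&(P[...,1]>-30)&(P[...,1]<75)
    for lo,hi,n in [(86,98,'knob'),(54,62,'housing+mag top'),(10,54,'walls')]:
        m=R&(P[...,2]>lo)&(P[...,2]<hi); Q=P[m]
        print(f,n,len(Q),'mean',Q.mean(0).round(1),'mid',((Q.min(0)+Q.max(0))/2).round(1),'ext',np.ptp(Q,axis=0).round(1),cv2.minAreaRect(Q[:,:2].astype(np.float32)))
    if 1:
        m=R&(P[...,2]>54)&(P[...,2]<62); Q=P[m]; 
        m=R&(P[...,2]>50)&(P[...,2]<62); 
    # bystanders
    for n,c in [('bottle',None)]: pass
    m=(P[...,2]>15)&(P[...,0]>350)&(P[...,0]<760)&(P[...,1]>-330)&(P[...,1]<380)
    k,l,st,ce=cv2.connectedComponentsWithStats(m.astype(np.uint8))
    for i in range(1,k):
        if st[i,4]>40:
            Q=P[l==i]; print(f,ce[i].round(),'lo',np.percentile(Q,2,0).round(),'hi',np.percentile(Q,98,0).round())
# where plunger projects in scene
g=dict(np.load('s0.npz'))
h=cv2.cvtColor(g['color'],cv2.COLOR_RGB2HSV)
m=cv2.inRange(h[150:185,310:345],(100,120,60),(125,255,255)); v,u=np.nonzero(m); print(u.mean()+310,v.mean()+150,len(u), world(g,u.mean()+310,v.mean()+150,90).round(1))
E
```

```text
s0 knob 172 mean [434.6  21.   91.8] mid [432.6  20.8  91.8] ext [34.4 34.5 10.4] ((433.6045837402344, 21.21927261352539), (34.376136779785156, 33.77162551879883), 8.38825511932373)
s0 housing+mag top 511 mean [451.4  21.8  57.8] mid [453.1  20.6  58. ] ext [114.8  56.3   8. ] ((452.9216613769531, 21.084609985351562), (114.57803344726562, 55.84504699707031), 0.9395439624786377)
s0 walls 496 mean [483.3  24.2  37.2] mid [459.3  17.6  32.1] ext [104.8  76.2  43.8] ((459.96722412109375, 19.752187728881836), (103.1606216430664, 75.65499877929688), 2.990107774734497)
s0 [274. 161.] lo [ 361. -127.   16.] hi [433. -89.  66.]
s0 [324. 185.] lo [406.  -5.  19.] hi [509.  49.  94.]
s0 [178. 191.] lo [ 517. -318.   19.] hi [ 559. -272.  126.]
s0 [368. 178.] lo [387. 101.  16.] hi [428. 140.  39.]
s0 [460. 223.] lo [460. 300.  17.] hi [543. 363.  37.]
s0 [266. 271.] lo [638. -91.  17.] hi [745. -36.  94.]
s0 [324. 259.] lo [625.  33.  17.] hi [649.  62.  48.]
d0 knob 184 mean [430.9  26.9  90.6] mid [431.2  24.6  90.1] ext [33.8 35.9  7.6] ((430.40618896484375, 25.49626922607422), (33.649360656
[... 188 characters left out ...]
1.67605590820312, 54.409912109375), 0.2247440367937088)
d0 walls 820 mean [459.5  41.5  35.4] mid [450.9  27.7  32. ] ext [113.8  56.6  43.9] ((450.8133239746094, 28.585893630981445), (113.07772064208984, 56.22889709472656), 1.0404248237609863)
d0 [348. 122.] lo [ 502. -301.   19.] hi [ 554. -267.  124.]
d0 [278. 183.] lo [631. -83.  17.] hi [741. -32.  92.]
d0 [399. 183.] lo [ 354. -120.   16.] hi [430. -84.  64.]
d0 [374. 220.] lo [397.   4.  17.] hi [505.  55.  92.]
d0 [291. 225.] lo [618.  43.  16.] hi [645.  67.  45.]
d0 [392. 262.] lo [387. 104.  15.] hi [426. 145.  36.]
d0 [339. 365.] lo [457. 307.  21.] hi [539. 370.  35.]
325.92215568862275 165.21556886227546 167 [433.3  22.1  90. ]
```

Call:
{"name": "move_arm", "arguments": {"targets": [{"hand": 0, "translation": [0, 0, 0], "twist": [0, 0, -0.1235]}, {"hand": 0, "translation": [0, 0, 0], "twist": [0, 0, -0.1235]}, {"hand": 0, "translation": [0, 0, 0], "twist": [0, 0, -0.1235]}, {"hand": 0, "translation": [0, 0, 0], "twist": [0, 0, -0.1235]}, {"hand": 0, "translation": [0, 0, 0], "twist": [0, 0, -0.1235]}, {"hand": 0, "translation": [0, 0, 0], "twist": [0, 0, -0.1235]}, {"hand": 0, "translation": [0, 0, 0], "twist": [0, 0, -0.1235]}, {"hand": 0, "translation": [0, 0, 0], "twist": [0, 0, -0.1235]}, {"hand": 0, "translation": [0, 0, 0], "twist": [0, 0, -0.1235]}, {"hand": 0, "translation": [0, 0, 0], "twist": [0, 0, -0.1235]}], "squeeze": 20}}

```text
time_s: 0.98
tool_pos: [206.5, -589.6, 222.3]
eef_rot: [-2.213, -2.229, -0.001]
wrist_force: [-0.9, 0.3, -0.4]
width: 24.8
```

Call:
{"name": "move_arm", "arguments": {"targets": [{"hand": 0, "translation": [39, 10, 0], "twist": [0, 0, 0]}, {"hand": 0, "translation": [39, 10, 0], "twist": [0, 0, 0]}, {"hand": 0, "translation": [39, 10, 0], "twist": [0, 0, 0]}, {"hand": 0, "translation": [39, 10, 0], "twist": [0, 0, 0]}, {"hand": 0, "translation": [39, 10, 0], "twist": [0, 0, 0]}, {"hand": 0, "translation": [39, 12, 0], "twist": [0, 0, 0]}, {"hand": 0, "translation": [39, 12, 0], "twist": [0, 0, 0]}, {"hand": 0, "translation": [39, 12, 0], "twist": [0, 0, 0]}, {"hand": 0, "translation": [39, 12, 0], "twist": [0, 0, 0]}, {"hand": 0, "translation": [39, 12, 0], "twist": [0, 0, 0]}, {"hand": 0, "translation": [39, 12, 0], "twist": [0, 0, 0]}, {"hand": 0, "translation": [39, 12, 0], "twist": [0, 0, 0]}]}}

```text
time_s: 1.98
tool_pos: [340.0, -119.9, 222.8]
eef_rot: [2.221, 2.222, 0.0]
wrist_force: [0.5, -0.8, 0.9]
width: 0.9
```

Call:
{"name": "move_arm", "arguments": {"targets": [{"hand": 0, "translation": [30, 18, 0], "twist": [0, 0, 0]}, {"hand": 0, "translation": [30, 18, 0], "twist": [0, 0, 0]}, {"hand": 0, "translation": [30, 18, 0], "twist": [0, 0, 0]}, {"hand": 0, "translation": [30, 18, 0], "twist": [0, 0, 0]}, {"hand": 0, "translation": [23, 20, 0], "twist": [0, 0, 0]}, {"hand": 0, "translation": [0, 0, 0], "twist": [0, 0, 0]}]}}

```text
time_s: 2.48
tool_pos: [435.2, 24.7, 223.1]
eef_rot: [2.216, 2.225, 0.004]
wrist_force: [-0.3, -0.5, 0.3]
width: 0.6
```

```bash
python3 - <<'E'
from h import *
g=shot('wrist','w1');shot('scene','s1');shot('side','d1')
s=arm.get_state();print(s['tool_pos'],s['eef_rot'],s['wrist_force'])
T=np.linalg.inv(g['camera_from_world']);print(T.round(2))
E
```

```text
[431.18696712  21.35785411 222.25505952] [-2.21847742e+00 -2.22317272e+00  1.95498513e-03] [0.92890535 0.20358111 0.19990476]
[[ 1.0000e+00  0.0000e+00  0.0000e+00  4.3448e+02]
 [ 1.0000e-02 -9.7000e-01 -2.4000e-01  8.9840e+01]
 [ 0.0000e+00  2.4000e-01 -9.7000e-01  3.8576e+02]
 [ 0.0000e+00  0.0000e+00  0.0000e+00  1.0000e+00]]
```

View pics/w1.png

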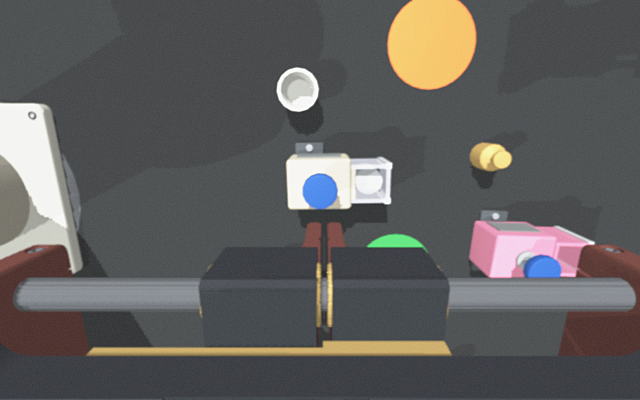

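View pics/d1.png

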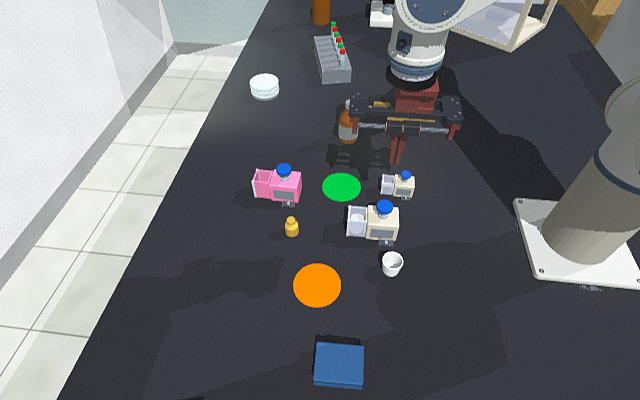

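The wrist view shows the target dispenser at about (340,183), its plunger knob at (320,190), and a stub visible in the magazine at (368,181). The yaw looks near 0.

```bash
python3 - <<'E'
from h import *
for i in range(3):
    g=arm.grab_frame('wrist'); s=arm.get_state();print(s['tool_pos'].round(1),s['eef_rot'].round(4),s['wrist_force'].round(2))
P=cloud(g)
m=(P[...,2]>84)&(P[...,2]<98)&(P[...,0]>400)&(P[...,0]<470)&(P[...,1]>-20)
m[210:]=0
Q=P[m];print('knob',len(Q),Q.mean(0).round(1),((Q.min(0)+Q.max(0))/2).round(1),np.ptp(Q,axis=0).round(1))
m=(P[...,2]>54)&(P[...,2]<61)&(P[...,0]>380)&(P[...,0]<530)&(P[...,1]>-20); m[215:]=0
Q=P[m];print(len(Q),cv2.minAreaRect(Q[:,:2].astype(np.float32)))
m=(P[...,2]>42)&(P[...,2]<61)&(P[...,0]>472)&(P[...,0]<530)&(P[...,1]>-20); m[215:]=0
Q=P[m];print('mag',len(Q),cv2.minAreaRect(Q[:,:2].astype(np.float32)))
c=cv2.resize(g['color'][110:260,250:460,::-1],None,fx=3.7,fy=3.7,interpolation=cv2.INTER_CUBIC);cv2.imwrite('pics/w1c.png',c)
E
```

```text
[431.   20.9 222.3] [-2.2197e+00 -2.2220e+00  1.8000e-03] [ 0.4  -0.7  -0.26]
[431.   20.6 222.4] [-2.2208e+00 -2.2212e+00  1.4000e-03] [-0.26  0.35 -0.74]
[431.1  20.5 222.5] [-2.2216e+00 -2.2208e+00  9.0000e-04] [ 0.32 -0.01 -0.21]
knob 1025 [431.7  23.5  92.3] [431.7  22.8  89.7] [34.3 34.7 10.1]
2783 ((452.2580871582031, 22.90913200378418), (112.95646667480469, 55.89021682739258), 1.3799657821655273)
mag 628 ((490.3340759277344, 23.568675994873047), (36.852439880371094, 44.980018615722656), 1.2930824756622314)
```

View pics/w1c.png

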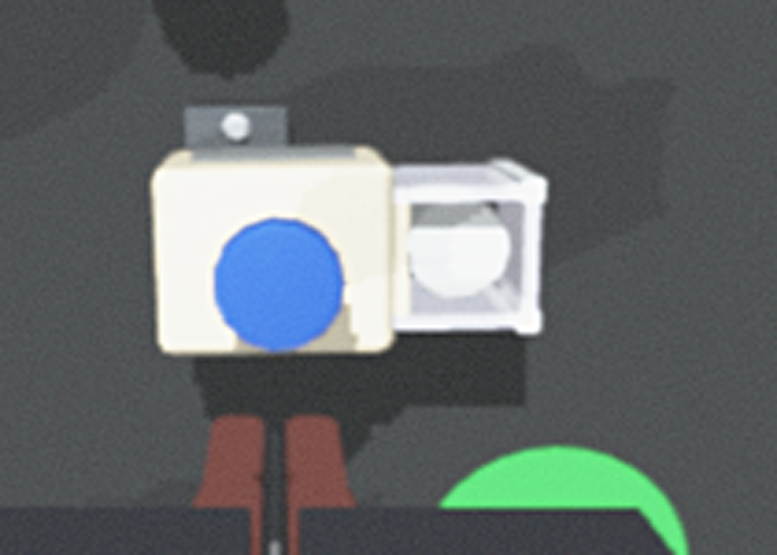

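Call:
{"name": "move_arm", "arguments": {"targets": [{"hand": 0, "translation": [2.5, 1, 40], "twist": [0, 0, 0]}, {"hand": 0, "translation": [0, 0, 40], "twist": [0, 0, 0]}, {"hand": 0, "translation": [0, 0, 35], "twist": [0, 0, 0]}, {"hand": 0, "translation": [0, 0, 5], "twist": [0, 0, 0]}, {"hand": 0, "translation": [0, 0, 0], "twist": [0, 0, 0]}, {"hand": 0, "translation": [0, 0, 0], "twist": [0, 0, 0]}]}}

```text
time_s: 3.28
tool_pos: [433.3, 23.3, 103.6]
eef_rot: [2.221, 2.221, 0.0]
wrist_force: [-0.1, -0.0, -0.4]
width: 0.6
```

```bash
python3 - <<'E'
from h import *
g=shot('scene','s2'); g=shot('side','d2');cv2.imwrite('pics/d2c.png',cv2.resize(g['color'][110:270,300:460,::-1],None,fx=3.6,fy=3.6,interpolation=cv2.INTER_CUBIC))
s=arm.get_state();print(s['tool_pos'].round(1),s['eef_rot'].round(4),s['wrist_force'].round(2))
E
```

```text
[434.4  23.6 104.6] [2.2193 2.2202 0.0039] [-0.08  1.12  0.7 ]
```

View pics/d2c.png

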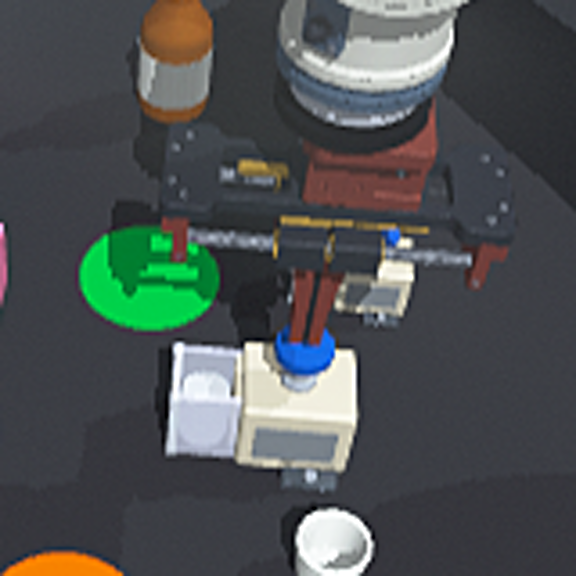

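Call:
{"name": "move_arm", "arguments": {"targets": [{"hand": 0, "translation": [0, 0, 4], "twist": [0, 0, 0]}, {"hand": 0, "translation": [0, 0, 4], "twist": [0, 0, 0]}, {"hand": 0, "translation": [0, 0, 4], "twist": [0, 0, 0]}, {"hand": 0, "translation": [0, 0, 4], "twist": [0, 0, 0]}, {"hand": 0, "translation": [0, 0, 4], "twist": [0, 0, 0]}, {"hand": 0, "translation": [0, 0, 4], "twist": [0, 0, 0]}, {"hand": 0, "translation": [0, 0, 4], "twist": [0, 0, 0]}, {"hand": 0, "translation": [0, 0, 3], "twist": [0, 0, 0]}, {"hand": 0, "translation": [0, 0, 0], "twist": [0, 0, 0]}, {"hand": 0, "translation": [0, 0, 0], "twist": [0, 0, 0]}]}}

```text
time_s: 4.22
tool_pos: [433.8, 23.9, 72.2]
eef_rot: [2.219, 2.222, 0.002]
wrist_force: [-0.7, -0.4, 13.7]
width: 0.4
```

Call:
{"name": "move_arm", "arguments": {"targets": [{"hand": 0, "translation": [0, 0, 0.7], "twist": [0, 0, 0]}, {"hand": 0, "translation": [0, 0, 0], "twist": [0, 0, 0]}]}}

```text
time_s: 4.38
tool_pos: [433.9, 23.9, 72.1]
eef_rot: [2.219, 2.222, 0.002]
wrist_force: [-2.9, -0.5, 21.5]
width: 0.4
```

```bash
python3 - <<'E'
from h import *
g=shot('wrist','w3'); g=shot('side','d3');cv2.imwrite('pics/d3c.png',cv2.resize(g['color'][150:270,300:460,::-1],None,fx=4.5,fy=4.5,interpolation=cv2.INTER_CUBIC))
s=arm.get_state();print(s['tool_pos'].round(1),s['eef_rot'].round(4),s['wrist_force'].round(2))
E
```

```text
[433.8  23.9  72.1] [2.2193e+00 2.2219e+00 1.9000e-03] [-2.98 -0.16 21.7 ]
```

View pics/d3c.png

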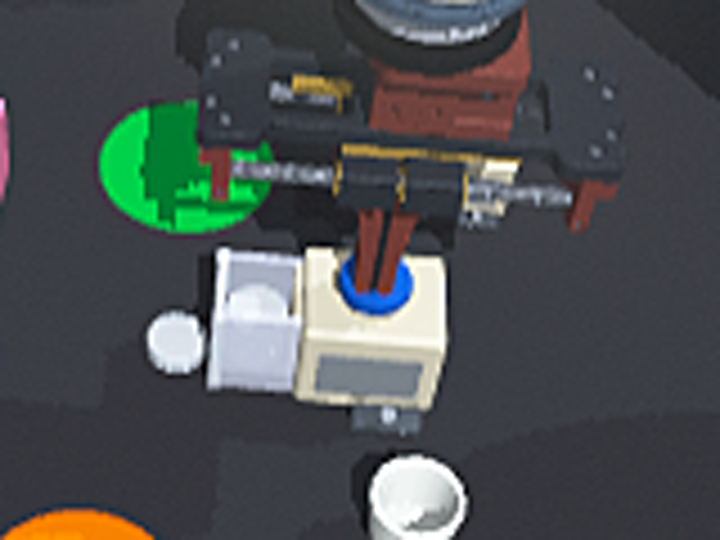

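View pics/w3.png

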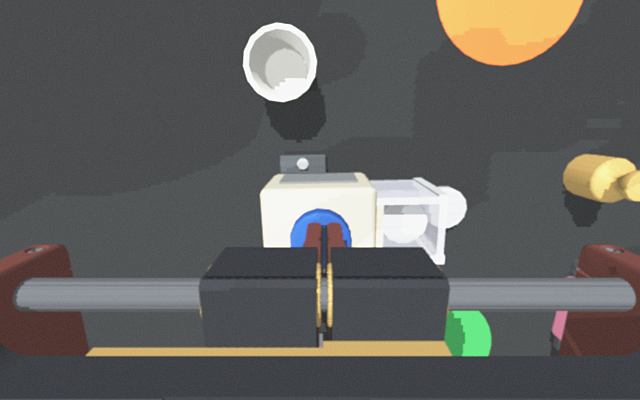

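Call:
{"name": "move_arm", "arguments": {"targets": [{"hand": 0, "translation": [0, 0, -5], "twist": [0, 0, 0]}, {"hand": 0, "translation": [0, 0, -10], "twist": [0, 0, 0]}, {"hand": 0, "translation": [0, 0, -20], "twist": [0, 0, 0]}, {"hand": 0, "translation": [0, 0, -40], "twist": [0, 0, 0]}, {"hand": 0, "translation": [0, 0, -40], "twist": [0, 0, 0]}, {"hand": 0, "translation": [0, 0, -40], "twist": [0, 0, 0]}, {"hand": 0, "translation": [0, 0, 0], "twist": [0, 0, 0]}]}}

```text
time_s: 5.07
tool_pos: [436.7, 24.1, 232.7]
eef_rot: [2.215, 2.217, 0.013]
wrist_force: [1.7, -0.4, 0.5]
width: 0.3
```

```bash
python3 - <<'E'
from h import *
g=shot('wrist','w4'); shot('side','d4'); shot('scene','s4')
s=arm.get_state();print(s['tool_pos'].round(1),s['eef_rot'].round(4),s['wrist_force'].round(2))
E
```

```text
[432.5  23.9 225.9] [2.2201e+00 2.2226e+00 2.0000e-04] [-0.52 -0.17  0.04]
```

View pics/w4.png

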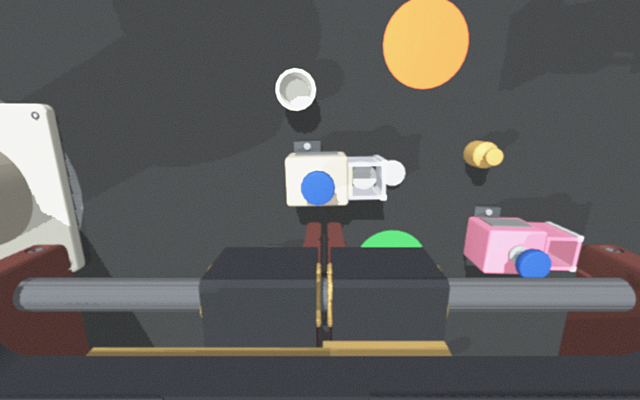

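View pics/d4.png

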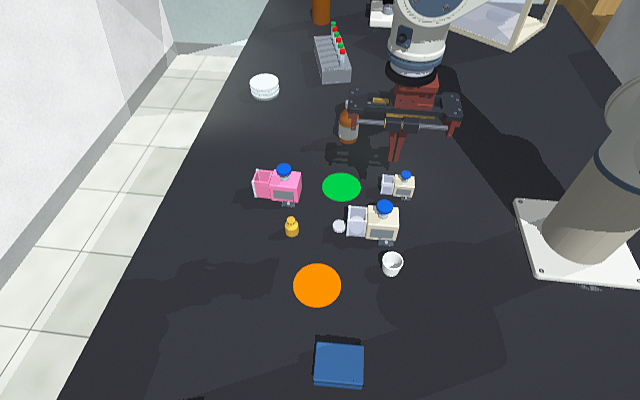

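The plunger is up again and the stub lies in front of the slot, at wrist (395,173) and side (339,226). Next I'll measure the stub.

```bash
python3 - <<'E'
from h import *
for f in ['w4','d4','s4']:
    g=dict(np.load(f+'.npz')); P=cloud(g)
    br=g['color'].min(2)>130
    m=(P[...,0]>512)&(P[...,0]<555)&(P[...,1]>-5)&(P[...,1]<60)&(P[...,2]>5)&br
    k,l,st,ce=cv2.connectedComponentsWithStats(m.astype(np.uint8)); i=1+np.argmax(st[1:,4])
    Q=P[l==i]; print(f,len(Q),ce[i].round(1),st[i],Q.mean(0).round(1),((Q.min(0)+Q.max(0))/2).round(1),np.ptp(Q,axis=0).round(1))
    # stubs in magazine
    q=P[(P[...,0]>460)&(P[...,0]<512)&(P[...,1]>5)&(P[...,1]<42)]; print(' mag z hist',np.histogram(q[:,2],[0,15,25,28,32,36,42,50,60]))
    h=cv2.cvtColor(g['color'],cv2.COLOR_RGB2HSV); mm=(cv2.inRange(h,(102,150,90),(118,255,255))>0)&(P[...,0]>405)&(P[...,0]<460)&(P[...,1]>-5)&(P[...,1]<55); print(' knob z',np.percentile(P[mm][:,2],[10,50,90]).round(1))
g=dict(np.load('w4.npz'));c=cv2.resize(g['color'][130:230,270:430,::-1],None,fx=4.5,fy=4.5,interpolation=cv2.INTER_CUBIC);cv2.imwrite('pics/w4c.png',c)
E
```

```text
w4 391 [394.  172.8] [386 161  19  25 391] [528.1  24.7  10.6] [529.1  24.2   9.9] [23.8 31.1  5.7]
 mag z hist (array([ 33,  58,  40, 498,  60,  54,  85, 529]), array([ 0, 15, 25, 28, 32, 36, 42, 50, 60]))
 knob z [91.5 92.5 93.5]
d4 120 [338.6 225.6] [333 220  12  12 120] [525.4  27.9   8.6] [525.5  26.1   8.5] [26.9 31.8  6.4]
 mag z hist (array([ 15,  15,  20,  48,  16,  22,  39, 121]), array([ 0, 15, 25, 28, 32, 36, 42, 50, 60]))
 knob z [88.6 90.9 92.3]
s4 133 [319.9 219.7] [314 214  13  12 133] [528.5  22.6  10.4] [527.3  22.8  10.2] [30.3 28.7  9.5]
 mag z hist (array([ 50,  43,  22,  61,  40,  48,  62, 151]), array([ 0, 15, 25, 28, 32, 36, 42, 50, 60]))
 knob z [89.6 91.9 94.1]
```

View pics/w4c.png

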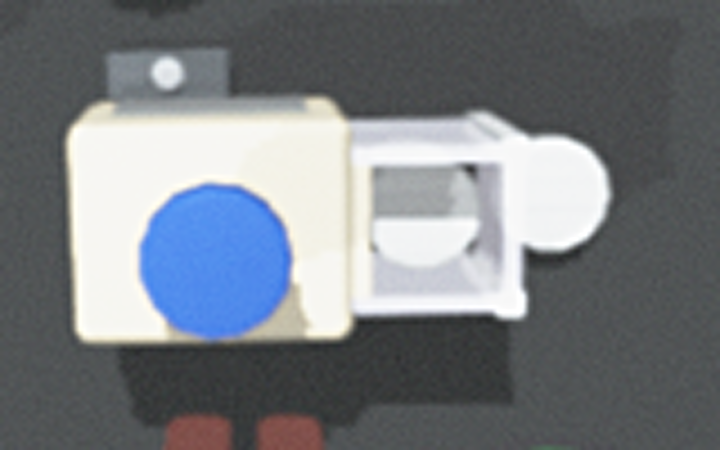

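Call:
{"name": "move_arm", "arguments": {"targets": [{"hand": 0, "translation": [0, 0, 0], "twist": [0, 0, 0.125]}, {"hand": 0, "translation": [0, 0, 0], "twist": [0, 0, 0.125]}, {"hand": 0, "translation": [0, 0, 0], "twist": [0, 0, 0.125]}, {"hand": 0, "translation": [0, 0, 0], "twist": [0, 0, 0.125]}, {"hand": 0.7, "translation": [0, 0, 0], "twist": [0, 0, 0.125]}, {"hand": 0.7, "translation": [0, 0, 0], "twist": [0, 0, 0.125]}, {"hand": 0.7, "translation": [0, 0, 0], "twist": [0, 0, 0.125]}, {"hand": 0.7, "translation": [0, 0, 0], "twist": [0, 0, 0.125]}, {"hand": 0.7, "translation": [0, 0, 0], "twist": [0, 0, 0.125]}, {"hand": 0.7, "translation": [0, 0, 0], "twist": [0, 0, 0.125]}, {"hand": 0.7, "translation": [0, 0, 0], "twist": [0, 0, 0.125]}, {"hand": 0.7, "translation": [0, 0, 0], "twist": [0, 0, 0.125]}]}}

```text
time_s: 6.22
tool_pos: [431.3, 23.8, 223.7]
eef_rot: [-3.14, -0.103, 0.008]
wrist_force: [0.1, 0.0, 0.3]
width: 50.4
```

Call:
{"name": "move_arm", "arguments": {"targets": [{"hand": 0.7, "translation": [0, 0, 0], "twist": [0, 0, 0.03]}, {"hand": 0.7, "translation": [32, 0, 0], "twist": [0, 0, 0]}, {"hand": 0.7, "translation": [32, 0, 0], "twist": [0, 0, 0]}, {"hand": 0.7, "translation": [31, 0, 0], "twist": [0, 0, 0]}, {"hand": 0.7, "translation": [0, 0, 0], "twist": [0, 0, 0]}, {"hand": 0.7, "translation": [0, 0, 0], "twist": [0, 0, 0]}, {"hand": 0.7, "translation": [0, 0, 0], "twist": [0, 0, 0]}]}}

```text
time_s: 6.8
tool_pos: [525.8, 27.8, 223.7]
eef_rot: [3.141, 0.066, -0.008]
wrist_force: [0.3, 0.1, -0.2]
width: 61.7
```

```bash
python3 - <<'E'
from h import *
g=shot('wrist','w5')
s=arm.get_state();print(s['tool_pos'].round(1),s['eef_rot'].round(4),s['wrist_force'].round(2),s['width'],s['joint_pos'].round(2))
print('yaw',2*np.arctan2(s['eef_rot'][1],s['eef_rot'][0]))
E
```

```text
[525.7  27.8 224.2] [ 3.1409  0.0657 -0.0066] [-0.12  0.01  0.25] 61.283182550196265 [0.03 0.28 1.84 0.   1.02 1.56]
yaw 0.041839502938404764
```

View pics/w5.png

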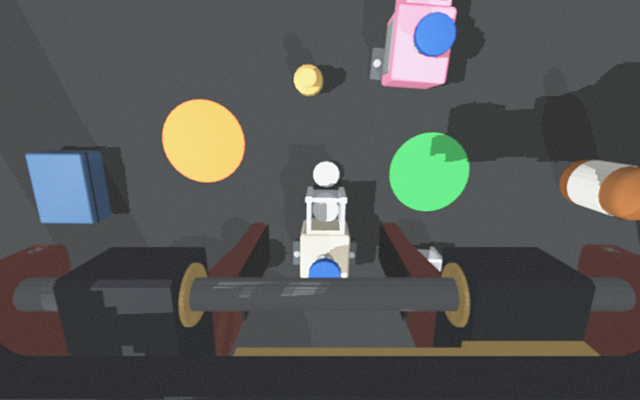

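```bash
python3 - <<'E'
from h import *
g=dict(np.load('w5.npz')); P=cloud(g)
h=cv2.cvtColor(g['color'],cv2.COLOR_RGB2HSV)
m=cv2.inRange(h,(45,90,60),(85,255,255)); n,l,st,ce=cv2.connectedComponentsWithStats(m); i=1+np.argmax(st[1:,4])
c=np.argwhere(l==i)[:,::-1]; Q=np.array([world(g,u,v,0) for u,v in c]); print('green',Q.mean(0).round(1),((Q.min(0)+Q.max(0))/2).round(1),np.ptp(Q,axis=0).round(1))
br=g['color'].min(2)>150
m=(P[...,0]>511)&(P[...,0]<555)&(P[...,1]>0)&(P[...,1]<50)&(P[...,2]>7)&(P[...,2]<14)&br
Q=P[m];print('stub',m.sum(),Q.mean(0).round(1),((Q.min(0)+Q.max(0))/2).round(1),np.ptp(Q,axis=0).round(1))
E
```

```text
green [ 533.3 -106.    -0. ] [ 531.9 -106.2    0. ] [101.4 101.8   0. ]
stub 493 [526.8  24.5  10.5] [526.4  24.5  10.1] [30.  31.   5.9]
```

Call:
{"name": "move_arm", "arguments": {"targets": [{"hand": 0.7, "translation": [1.5, 2, 40], "twist": [0, 0, 0]}, {"hand": 0.7, "translation": [0, 0, 40], "twist": [0, 0, 0]}, {"hand": 0.7, "translation": [0, 0, 40], "twist": [0, 0, 0]}, {"hand": 0.7, "translation": [0, 0, 40], "twist": [0, 0, 0]}, {"hand": 0.7, "translation": [0, 0, 30], "twist": [0, 0, 0]}, {"hand": 0.7, "translation": [0, 0, 10], "twist": [0, 0, 0]}, {"hand": 0.7, "translation": [0, 0, 0], "twist": [0, 0, 0]}, {"hand": 0.7, "translation": [0, 0, 0], "twist": [0, 0, 0]}, {"hand": 0.7, "translation": [0, 0, 0], "twist": [0, 0, 0]}]}}

```text
time_s: 7.6
tool_pos: [530.6, 25.9, 27.8]
eef_rot: [-3.141, -0.066, -0.004]
wrist_force: [-0.5, -0.3, -0.3]
width: 61.6
```

```bash
python3 - <<'E'
from h import *
g=shot('wrist','w6');s=arm.get_state();print(s['tool_pos'].round(1),s['eef_rot'].round(4),s['wrist_force'].round(2),s['width'])
E
```

```text
[530.9  26.   28. ] [-3.1409 -0.0658 -0.0055] [-0.67 -0.28 -1.25] 61.34030156567221
```

View pics/w6.png

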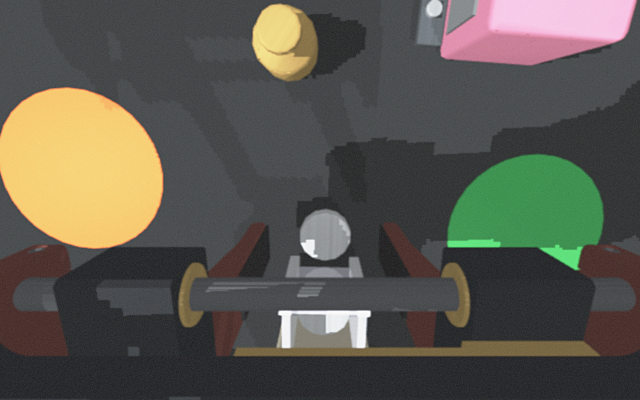

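The stub (325,235) sits midway between the fingers (265 and 382).

Call:
{"name": "move_arm", "arguments": {"targets": [{"hand": 0.7, "translation": [-1, 0, 8], "twist": [0, 0, 0]}, {"hand": 0.7, "translation": [0, 0, 8], "twist": [0, 0, 0]}, {"hand": 0.7, "translation": [0, 0, 5], "twist": [0, 0, 0]}, {"hand": 0.7, "translation": [0, 0, 0], "twist": [0, 0, 0]}, {"hand": 0.7, "translation": [0, 0, 0], "twist": [0, 0, 0]}, {"hand": 0.7, "translation": [0, 0, 0], "twist": [0, 0, 0]}, {"hand": 0.7, "translation": [0, 0, 0], "twist": [0, 0, 0]}]}}

```text
time_s: 8.23
tool_pos: [528.6, 25.8, 5.0]
eef_rot: [-3.141, -0.066, -0.0]
wrist_force: [-0.2, -0.3, -0.5]
width: 61.5
```

```bash
python3 - <<'E'
from h import *
for i in range(3):
    g=shot('side','d7');s=arm.get_state();print(s['tool_pos'].round(1),s['eef_rot'].round(4),s['wrist_force'].round(2),s['width'])
cv2.imwrite('pics/d7c.png',cv2.resize(g['color'][130:270,290:450,::-1],None,fx=4,fy=4,interpolation=cv2.INTER_CUBIC))
E
```

```text
[528.6  25.9   5.1] [-3.1409e+00 -6.5600e-02 -4.0000e-04] [-0.05 -0.06  0.67] 61.58904529020438
[528.6  25.8   5.1] [-3.1409e+00 -6.5600e-02 -5.0000e-04] [-0.89  0.32 -0.03] 61.691870774784405
[528.6  25.9   5.1] [-3.1409e+00 -6.5700e-02 -4.0000e-04] [-0.73 -0.14 -0.15] 61.37620620425449
```

View pics/d7c.png

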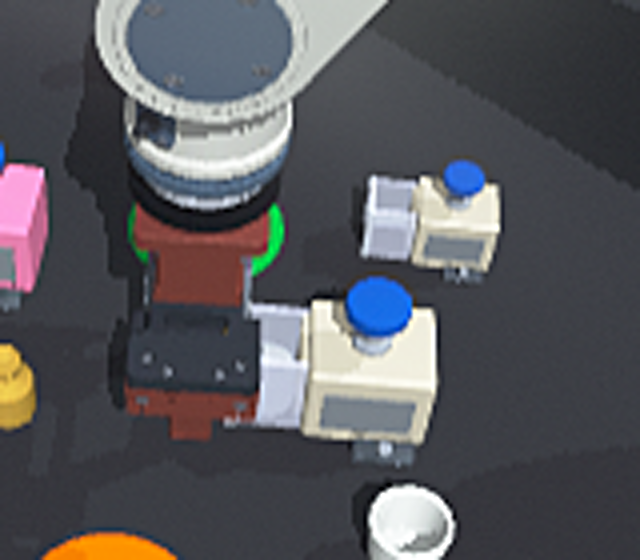

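Call:
{"name": "move_arm", "arguments": {"targets": [{"hand": 0.7, "translation": [0, 0, 1.5], "twist": [0, 0, 0]}, {"hand": 0.7, "translation": [0, 7, 0], "twist": [0, 0, 0]}, {"hand": 0.7, "translation": [0, 4, 0], "twist": [0, 0, 0]}, {"hand": 0.7, "translation": [0, 4, 0], "twist": [0, 0, 0]}, {"hand": 0.7, "translation": [0, 5, 0], "twist": [0, 0, 0]}, {"hand": 0.7, "translation": [0, 7, 0], "twist": [0, 0, 0]}, {"hand": 0.7, "translation": [0, 7, 0], "twist": [0, 0, 0]}, {"hand": 0.7, "translation": [0, 7, 0], "twist": [0, 0, 0]}, {"hand": 0.7, "translation": [0, 7, 0], "twist": [0, 0, 0]}, {"hand": 0.7, "translation": [0, 7, 0], "twist": [0, 0, 0]}, {"hand": 0.7, "translation": [0, 7, 0], "twist": [0, 0, 0]}, {"hand": 0.7, "translation": [0, 4, 0], "twist": [0, 0, 0]}]}}

```text
time_s: 9.38
tool_pos: [531.2, -41.1, 3.5]
eef_rot: [3.141, 0.065, 0.0]
wrist_force: [0.4, 0.4, -0.1]
width: 61.3
```

```bash
python3 - <<'E'
from h import *
g=shot('wrist','w8');s=arm.get_state();print(s['tool_pos'].round(1),s['eef_rot'].round(4),s['wrist_force'].round(2),s['width'])
E
```

```text
[531.4 -41.3   3.5] [3.1408e+00 6.4300e-02 4.0000e-04] [-0.64  1.24  0.18] 61.182885708175476
```

View pics/w8.png

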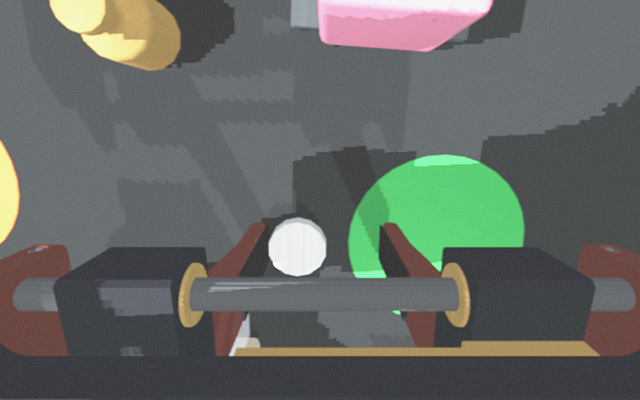

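The stub (298,246) is riding along flat against the +y finger and heading for the mark.

Call:
{"name": "move_arm", "arguments": {"targets": [{"hand": 0.7, "translation": [0, 5, 0], "twist": [0, 0, 0]}, {"hand": 0.7, "translation": [0, 8, 0], "twist": [0, 0, 0]}, {"hand": 0.7, "translation": [0, 8, 0], "twist": [0, 0, 0]}, {"hand": 0.7, "translation": [0, 8, 0], "twist": [0, 0, 0]}, {"hand": 0.7, "translation": [0, 8, 0], "twist": [0, 0, 0]}, {"hand": 0.7, "translation": [0, 8, 0], "twist": [0, 0, 0]}, {"hand": 0.7, "translation": [0, 8, 0], "twist": [0, 0, 0]}, {"hand": 0.7, "translation": [0, 8, 0], "twist": [0, 0, 0]}, {"hand": 0.7, "translation": [0, 8, 0], "twist": [0, 0, 0]}, {"hand": 0.7, "translation": [0, 5, 0], "twist": [0, 0, 0]}, {"hand": 0.7, "translation": [0, 3, 0], "twist": [0, 0, 0]}, {"hand": 0.7, "translation": [0, 0, 0], "twist": [0, 0, 0]}]}}

```text
time_s: 10.43
tool_pos: [534.5, -117.7, 3.5]
eef_rot: [3.141, 0.065, 0.0]
wrist_force: [0.0, 0.3, 0.1]
width: 61.8
```

```bash
python3 - <<'E'
from h import *
g=shot('wrist','w9');s=arm.get_state();print(s['tool_pos'].round(1),s['eef_rot'].round(4),s['wrist_force'].round(2),s['width'])
E
```

```text
[ 534.4 -117.3    3.5] [-3.1409e+00 -6.4900e-02  1.0000e-04] [-0.02  1.46 -0.89] 61.42829130576917
```

View pics/w9.png

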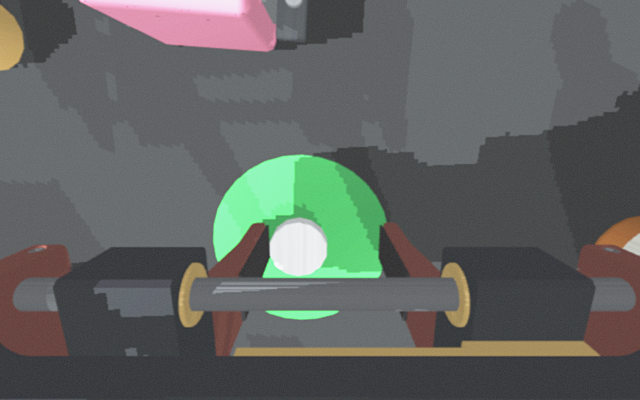

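The stub (298,246) is near the middle of the green mark. I'll back the fingers off it first, then rise.

Call:
{"name": "move_arm", "arguments": {"targets": [{"hand": 0.7, "translation": [0, -5, 0], "twist": [0, 0, 0]}, {"hand": 0.7, "translation": [0, -9, 0], "twist": [0, 0, 0]}, {"hand": 0.7, "translation": [0, 0, 0], "twist": [0, 0, 0]}, {"hand": 0.7, "translation": [0, 0, -10], "twist": [0, 0, 0]}, {"hand": 0.7, "translation": [0, 0, -30], "twist": [0, 0, 0]}, {"hand": 0.7, "translation": [0, 0, -40], "twist": [0, 0, 0]}, {"hand": 0.7, "translation": [0, 0, -40], "twist": [0, 0, 0]}, {"hand": 0.7, "translation": [0, 0, -40], "twist": [0, 0, 0]}, {"hand": 0.7, "translation": [0, 0, -40], "twist": [0, 0, 0]}, {"hand": 0.7, "translation": [0, 0, -30], "twist": [0, 0, 0]}, {"hand": 0.7, "translation": [0, 0, 0], "twist": [0, 0, 0]}, {"hand": 0.7, "translation": [0, 0, 0], "twist": [0, 0, 0]}]}}

```text
time_s: 11.48
tool_pos: [534.8, -103.0, 236.1]
eef_rot: [3.14, 0.066, 0.007]
wrist_force: [0.2, 0.6, -1.0]
width: 61.3
```

```bash
python3 - <<'E'
from h import *
for f,n in [('wrist','w10'),('side','d10'),('scene','s10')]: g=shot(f,n)
s=arm.get_state();print(s['tool_pos'].round(1),s['wrist_force'].round(2),s['time_s'])
for f in ['w10','d10','s10']:
    g=dict(np.load(f+'.npz')); P=cloud(g); c=g['color']; h=cv2.cvtColor(c,cv2.COLOR_RGB2HSV)
    m=(c.min(2)>140)&(P[...,0]>480)&(P[...,0]<590)&(P[...,1]<-50)&(P[...,1]>-160)&(P[...,2]<14)
    gm=(cv2.inRange(h,(45,90,50),(85,255,255))>0)&(P[...,2]<15)&(P[...,0]>450)
    Q=P[m]; 
    if len(Q): print(f,'stub',len(Q),((Q.min(0)+Q.max(0))/2).round(1),Q.mean(0).round(1),np.ptp(Q,axis=0).round(1))
    Q=P[gm]
    if len(Q): print('  green mid',((Q.min(0)+Q.max(0))/2).round(1),np.ptp(Q,axis=0).round(1))
    mm=(cv2.inRange(h,(102,150,90),(118,255,255))>0)&(P[...,0]>405)&(P[...,0]<460)&(P[...,1]>-5)&(P[...,1]<55)
    if mm.any(): print('  knob z',np.median(P[mm][:,2]))
E
```

```text
[ 532.7 -102.7  232.2] [-0.29  0.17 -0.3 ] 11.6333
w10 stub 539 [ 530.  -104.3    6. ] [ 531.2 -104.3    9.3] [34.9 33.  13.2]
  green mid [ 531.4 -105.6    1.3] [100.8 101.    5.8]
  knob z 91.67874604576895
d10 stub 115 [ 529.9 -107.3    4.7] [ 529.7 -101.5    7.3] [29.6 44.1 14.3]
  green mid [ 5.311e+02 -1.060e+02  2.000e-01] [ 99.1 105.    8.2]
  knob z 90.7413449322911
s10 stub 156 [ 531.4 -105.     6.6] [ 533.5 -104.3    8.9] [32.8 32.7 14.5]
  green mid [ 532.5 -405.8    1.2] [102.1 701.2  11.1]
  knob z 91.9545029195317
```

View pics/d10.png

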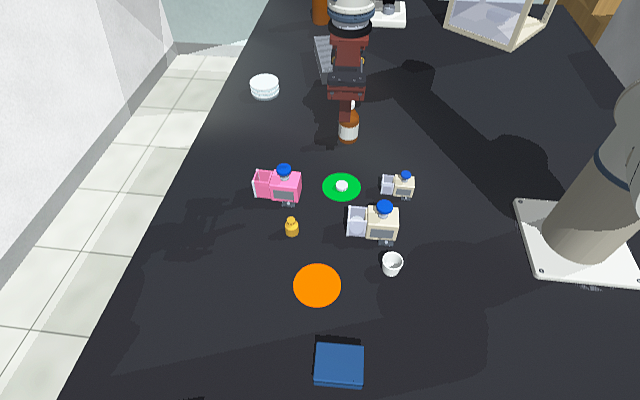

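View pics/w10.png

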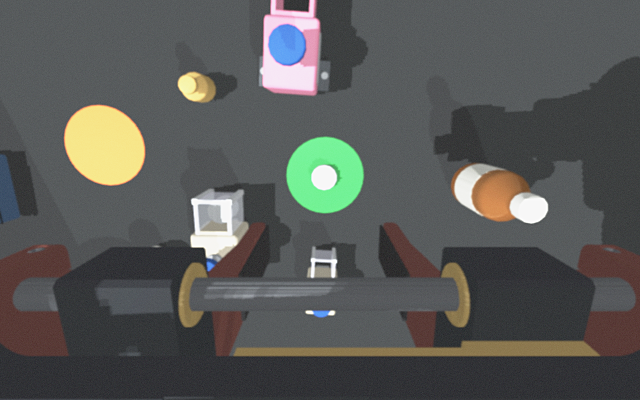

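The stub is at the centre of the mark, about 2 mm off. The plunger is up, the hand is clear, and the bystanders sit on the same pixels as in the first picture.

```bash
python3 -c "
from cell import arm
print(arm.hand_in())"
```

```text
the job is handed in; nothing more can be done
None
```

I pressed the blue plunger of the larger beige dispenser once, and one stub came out of the slot. I then pushed it flat along the bench with the inside of one finger onto the green mark, backed off and raised the hand. I handed the job in at about 11.6 s; no verdict was reported.

- **Press:** the plunger reached its hard stop with the fingertips at z = 72.1 mm and about 22 N on the wrist. After release the knob was back at about 91–92 mm.
- **Stub:** its centre is within about 2–3 mm of the green mark's centre in the wrist and scene views. The stub is about (531, −104) mm and the mark about (532, −106) mm. The side view's fit was noisier, up to about 5 mm, but agrees. It is lying flat.
- **Rest of the scene:** by eye, the bottle, slide box, weight and crucible are where they were in the first side picture. After the press, the top of the remaining stack measured about 30 mm, which fits three stubs. I did not measure the stack or the bystanders again before handing in.
- **Disagreements:** the side and scene cameras differed by 2–5 mm in y. I used the wrist camera for the final approach.

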